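# Bolt the sample safe shut

### The arm

A 7-joint arm with a two-finger parallel gripper is mounted at the origin on a cart in front of the work surface, level with it; the furniture and walls round the work are solid. World frame = base frame: x ahead of the robot, y to its left, z up, the work surface at z = 0. Lengths are in m, angles in rad, forces in N, time in s.
With the tool pointing down it reaches from about 0.425 to 0.925 m from the base axis. Payload 6.8 kg.
Tool frame: the origin (TCP) lies between the finger pads; the fingertips stand r.tip_extent ahead of it and the grasp point (between the pads) lies 5 mm behind it (r.tip_extent is the distance from the TCP to the fingertips, in m); y points along the fingers, x is the direction in which the jaws open and shut, and the axes are right-handed (so a half turn about y gives the same grasp; the last joint's range is limited). The gripper opens to 85 mm and grips with 20 to 120 N. Pads are 22 mm wide; open, the fingers measure 114 mm over their backs; the gripper's body (76 mm by 85 mm) begins 54 mm behind the grasp point. The pads swing forward as they close: fully open they stand 13 mm farther back than shut.
Start: joints at [-1.379, 0.477, 0.022, 1.555, -0.011, 1.109, -0.083], TCP at [0.199, 0.645, 0.245] pointing down, gripper open.
Joint ranges: [-2.96, 2.96], [-0.34, 2.1], [-1.41, 1.46], [0.24, 2.44], [-1.37, 4.51], [0.17, 1.92], [-2.96, 2.96]. Speed limits (rad/s): [2.39, 2.39, 3.14, 3.14, 3.14, 3.14, 3.14].

### API

Orientations are given as a rotation vector (axis times angle).
In Python, from bench import r gives the robot as it stands.
- The arm moves only by the tool send_rows, never from a script. Its argument "plan" is a list of rows, each a list of 5 numbers: the shift along the tool's x, y, z in cm, then the turn about the tool's y in degrees, then the opening, from 0 (shut) to 1 (fully open). In form: [[dx, dy, dz, spin, grip], ...]. A call has 1 to 12 rows; each row shifts and turns the commanded pose from where the row before left it, along the tool's axes as they then stand; what a row does not reach is not made up. A row lasts 1/8 s, in which the tool goes at most 62.5 mm and 10.7 degrees, less where a joint would pass 70% of its speed; a pose out of reach is approached as far as the arm can. A call is refused whole if a number of a shift passes 6.25 or a number of a turn 10.7, either way. A call with a gripper value outside its range is refused whole. The fingers move at their own pace and stop on an object; "force" is the grip in N (left out, the last holds). Time passes only in rows, so rows that do not move let the fingers close. It gives the time, the measured TCP pose, the force and the opening at its end, in the units of the state.
- r.get_obs(): the state, without advancing time (a new reading comes with each control period).
- r.grab_frame(name): name is "scene" or "top" or "wrist"; returns a dict with "image" (400x640x3 uint8, red, green, blue), "camera_matrix" (3x3 intrinsics, pixels), "D" ([k1, k2, p1, p2, k3] as OpenCV has them; the pictures are not rectified), "cam_to_world" (4x4, takes a point from camera to world coordinates). Camera axes: x right, y down, z forward; pixel columns grow to the right and rows downward; lengths in m; the calibration is good to about 2 mm. A picture is of the moment at which its call begins. There is no depth.
- r.hand_in(): hands the job in, once; it reports no verdict.
Trained networks look in the newest picture that a camera, given by its name, has taken for a name from the list of things; names that differ only in an ending like _2 or _b are one class to them, and where a whole thing is asked for, a point or a joint stands for the part that bears it (a point fixed in the world has none). Each returns a list of dicts, best first, with "p" (0 to 1); they miss things now and then, are a little off and sometimes report something else, mostly with a low value. They report only what shows in the picture. A call takes as long as a camera call.
- r.recognise(camera, target): "rect" ([left, top, right, bottom] in pixels, round what is visible of it).
The state is a dict: "clock": time; "joints": joint angles; "qvel": joint speeds; "tau": joint torques, N m; "tcp_pos": TCP position; "orientation": TCP orientation; "contact_force": force on the tool from outside, world axes, zero at the start; "moment": the same for the moment, N m; "grip_width": finger opening in m.
Only numpy, scipy, OpenCV 4.12 (cv2) and the standard library are available. Lean on these libraries where they do the work, as an engineer would, in place of code of your own. Each camera call takes 0.05 s, during which the arm holds its last target.

### The job

Lock the sample vials away: press the open lid of the grey safe down until it is fully shut, slide the spring-loaded bolt across through the keeper on the lid as far as its stop, and while holding it there turn its handle down towards the front, flat into the notch, so that it stays when you let go. Feel for the stop and the notch and do not force the bolt: never load it with more than about 25 N (2.5 kg) against the stop, the edge or the keeper. Leave the things round about where they are.

Things in the scene. Friction and masses are not known exactly. Their poses are not given: they have to be found in the camera images.
- safe: Grey steel sample safe, 200 mm (x) by 260 mm (y), fixed on a raised board (36 mm above the worktop), its flat top 96 mm above its underside. Origin: centre of the underside; x runs from its front (x = -100, robot's side) to its back, y to its left, z up. The left part of its top (y -15 to 130) is a fixed deck with the bolt near the front edge; the right part (y -130 to -15) is the hinged lid.
- lid (a joint): Angle of the lid, rad: 0 = shut, grows as its front edge rises; hinged along the far edge (x = 98, z = 93 mm in the safe's frame). Starts 0.2 to 0.4 open, stays where it is left (stiff hinge: 1 to 7 N at the press point moves it down).
- lid_press (a point): Clear spot on the top face of the lid near its front edge, to press on; moves with the lid (when shut: x = -60, y = -80, z = 96 mm in the safe's frame).
- keeper (a point): Centre of the keeper's hole: a steel block on the lid, 30 x 12 mm, 29 mm tall, with a square 15 mm hole along y for the bolt (when shut: x = -72, y = -30, z = 112 mm in the safe's frame). With the lid more than 1 or 2 degrees open the bolt does not pass through.
- bolt (a joint): Travel of the bolt (steel rod, 10 mm diameter), m: 0 = withdrawn, as at the start; grows as it slides along the safe's -y into the keeper. A spring draws it back with 2.5 N at 0 and 5 N at 45 mm, plus 1 N friction. Its handle's stem meets the end stop somewhere between 32 and 61 mm: this differs from safe to safe and must be felt.
- handle (a joint): Angle of the bolt's handle, rad: 0 = straight up, 1.57 = level, pointing to the safe's front (-x), its end of travel. Starts between -0.25 and 0.25, stays where it is put (friction 0.05 N m). It turns about the rod and slides with it. On the way across it cannot go down past about 0.85 (fence); over the notch it can.
- handle_grip (a point): On the handle's centre line, 50 mm from the rod's axis, in the middle of its dark sleeve (12 mm diameter, 30 to 70 mm from the axis; below it the bare stem, 9 mm square). z points outward along the handle, y as the safe's. Moves with it. Grip it across y; the stem may pivot in the grip. Level, it sticks out 42 mm beyond the safe's front, free below.
- bolt_axis (a point): Fixed on the safe: on the rod's axis below the withdrawn handle (x = -72, y = 67, z = 112 mm in the safe's frame); axes as the safe's. The two steel guides of the rod (22 mm wide, 10 mm long) end 11 mm above the axis, 77 mm to the right of this point and 17 mm to its left.
- fence (a point): Fixed on the safe, 45 mm right of bolt_axis, on the axis. A fence plate stands 13 to 16 mm in front of the axis, its top 8 mm above it. Within 14 mm either way of this point it has the 12 mm wide notch that takes the stem; right of the notch is the end stop, a steel cheek 16 mm before to 10 mm behind the axis, top 16 mm above it. A stem held at the stop is over the notch.
- jar: Bystander: white jar with a screw cap, 56 mm wide, 122 mm tall, right of the safe; origin under its centre. Stays put.
- capped_vial: Bystander: white sample vial with a dark cap, 21 mm wide, 57 mm tall, right of the safe near its front; origin under its centre. Stays put.
- dropper_bottle: Bystander: dropper bottle, 33 mm wide, 102 mm tall, left of the safe; origin under its centre. Stays put.
- stopper: Bystander: tapered rubber stopper, 29 mm wide, 26 mm tall, on the safe's deck behind the bolt; origin under its centre. Stays put.
- timer: Bystander: flat laboratory timer, 70 x 64 mm, 16 mm tall, on the deck of the safe behind the bolt; origin under its centre. Stays put.
- vial: Bystander: white sample vial with a white cap, 21 mm wide, 57 mm tall, left of the safe; origin under its centre. Stays put.
- marker: Bystander: marker pen lying in front of the safe, 135 mm long; origin under its middle. Stays put.
- driver: Bystander: screwdriver lying in front to the right, 196 mm long; origin under its middle. Stays put.

How it is judged:
On the way, in this order (a step that is already met when the one before it is completed fails the run):
1. the lid is pressed shut, the bolt still withdrawn (value of joint lid below 0.02 rad and value of joint bolt below 0.015 m), for 0.1 s.
2. the bolt is slid across through the keeper with its handle still up (value of joint lid below 0.03 rad and value of joint bolt above 0.027 m and value of joint handle below 0.8 rad), for 0.05 s.
At the end, for the whole second after the job is handed in: The lid is shut (within 0.03 rad), the bolt is across through the keeper (more than 27 mm of travel), its handle lies down in the notch (within 0.17 rad of level), released and at rest (value of joint lid below 0.03 rad and value of joint bolt above 0.027 m and value of joint handle above 1.4 rad and velocity of joint handle below 0.05 rad/s and velocity of joint bolt below 0.01 m/s); the robot touches nothing.
It fails at once if the bolt's handle was forced against the stop or the fence, or the bolt against the keeper (more than 30 N) (contact force between bolt and safe above 30 N).
It fails at once if a bystander was moved by more than 30 mm (distance of any of jar, capped_vial, dropper_bottle, stopper, timer, vial, marker, driver from where it was at the start of the episode above 0.03 m).
It also fails if it takes over 61 s, if anything falls off the work surface, if the arm or the gripper's body presses on something with over 40 N, if the wrist force passes 120 N, or if a joint passes its speed limit or range.

## Working session

There is one attempt and no reset: what is moved stays moved. The work goes in short steps, Python scripts to look and compute and a tool call to move; the robot and the scene stay as the last step left them, time stands still between calls to the robot, and variables do not carry over. Pictures are saved under pics/ and viewed, and the job is handed in when it is done.

Besides the shell and the picture viewer there is one more tool, called after "Call:" as name(argument=value, ...), one argument or row to a line, values as JSON. send_rows: Moves the arm, as the interface text tells. Its arguments: {"type":"object","properties":{"plan":{"type":"array","items":{"type":"array","items":{"type":"number"}}},"force":{"type":"number"}},"required":["plan"]}

```bash
ls; mkdir -p pics; python3 - <<'E'
from bench import r
import cv2
o=r.get_obs(); print(o); print(r.tip_extent)
for n in ["scene","top","wrist"]:
    f=r.grab_frame(n); cv2.imwrite(f"pics/{n}0.png",f["image"][:,:,::-1]); print(n,f["camera_matrix"],f["D"],f["cam_to_world"])
E
```

```text
pics
{'clock': 0.0, 'joints': array([-1.37908115,  0.47779033,  0.02234812,  1.55646582, -0.01154379,
        1.10929807, -0.08309473]), 'qvel': array([-0.00222034,  0.00163673,  0.00110053, -0.00078981,  0.00058669,
        0.00121712,  0.00206168]), 'tau': array([-2.90030493e-05, -5.96440887e+01,  1.60760846e+00, -2.81201738e+01,
        1.23654550e-02,  9.21965257e-03, -1.75459758e-05]), 'tcp_pos': array([0.19919361, 0.644338  , 0.24432633]), 'orientation': array([-1.33744484, -0.9845536 ,  0.98690127]), 'contact_force': array([ 0.11313329, -0.02623936,  0.55872573]), 'moment': array([ 0.04268849,  0.01190966, -0.02296282]), 'grip_width': 0.08575432728842998}
0.014
scene [[477.05434705   0.         320.18785834]
 [  0.         477.05434705 203.25942602]
 [  0.           0.           1.        ]] [-0.10558155  0.          0.          0.          0.        ] [[ 5.03402202e-01 -4.10425826e-01  7.60353118e-01 -1.61123207e-01]
 [-8.64051836e-01 -2.39936989e-01  4.42543407e-01 -5.54562975e-01]
 [ 8.05594873e-04 -8.79761833e-01 -4.75413997e-01  5.99213547e-01]
 [ 0.00000000e+00  0.00000000e+00  0.00000000e+00  1.00000000e+00]]
top [[371.96619499   0.         320.3320297 ]
 [  0.         371.96619499 193.83364279]
 [  0.           0.           1.        ]] [-0.00866699  0.          0.          0.          0.        ] [[ 0.01414747 -0.98373559  0.17906464  0.3857901 ]
 [-0.99932848 -0.01996439 -0.03072476 -0.14018416]
 [ 0.03379995 -0.17850972 -0.98335743  0.98265464]
 [ 0.          0.          0.          1.        ]]
wrist [[332.46074986   0.         316.23354659]
 [  0.         332.46074986 203.44244805]
 [  0.           0.           1.        ]] [-0.03966781  0.          0.          0.          0.        ] [[ 0.29689463  0.9131993   0.27914264  0.12801272]
 [ 0.95490803 -0.28329531 -0.08885057  0.66790315]
 [-0.00205847  0.29293481 -0.9561302   0.37278844]
 [ 0.          0.          0.          1.        ]]
```

View pics/scene0.png

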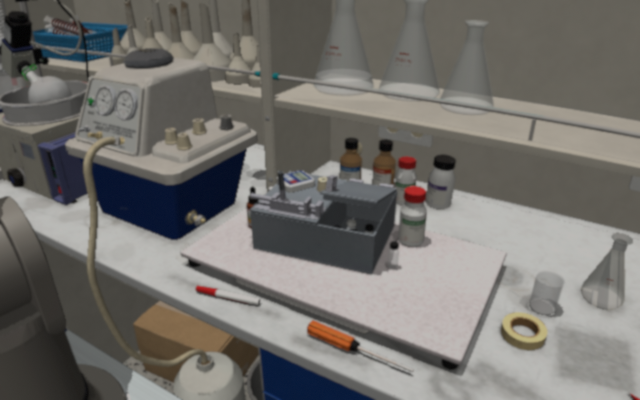

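View pics/top0.png

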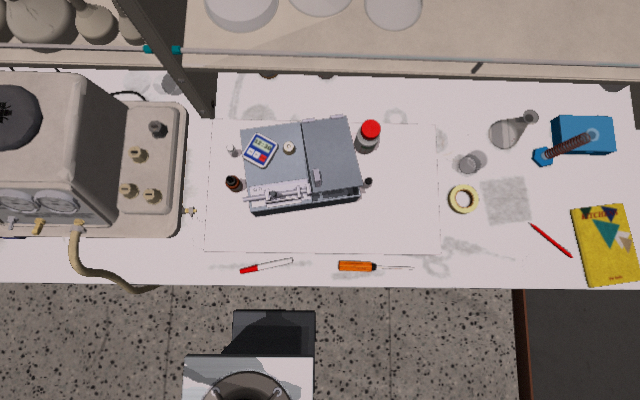

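```bash
python3 - <<'E'
from bench import r
from scipy.spatial.transform import Rotation as R
print(R.from_rotvec(r.get_obs()['orientation']).as_matrix().round(3))
for c in ["scene","top"]:
  for t in ["safe","lid","lid_press","keeper","bolt","handle","handle_grip","bolt_axis","fence"]:
    try: print(c,t,[(d['rect'],round(d['p'],2)) for d in r.recognise(c,t)[:2]])
    except Exception as e: print(c,t,e)
E
```

```text
[[ 0.295 -0.    -0.955]
 [ 0.955 -0.001  0.295]
 [-0.001 -1.    -0.   ]]
scene safe [([248.4, 169.9, 394.3, 274.4], 0.74)]
scene lid [([320.3, 177.5, 396.6, 209.4], 0.87)]
scene lid_press [([322.8, 171.7, 396.2, 210.0], 0.73), ([249.7, 173.9, 394.0, 274.4], 0.45)]
scene keeper [([321.9, 178.8, 394.1, 208.5], 0.81)]
scene bolt [([252.3, 170.9, 316.6, 211.3], 0.82)]
scene handle [([278.9, 172.7, 284.9, 205.2], 0.46)]
scene handle_grip [([276.7, 173.1, 285.3, 201.5], 0.61)]
scene bolt_axis [([250.7, 172.2, 395.8, 279.1], 0.68)]
scene fence [([385.7, 243.7, 397.7, 267.9], 0.31)]
top safe [([239.3, 115.9, 364.0, 219.5], 0.87)]
top lid [([302.6, 118.2, 366.9, 192.6], 0.81)]
top lid_press [([303.8, 116.3, 363.5, 195.9], 0.85), ([361.2, 173.9, 374.2, 188.5], 0.68)]
top keeper [([299.9, 120.9, 362.6, 195.2], 0.58)]
top bolt [([244.3, 188.3, 303.8, 202.3], 0.78), ([352.5, 119.6, 381.0, 158.0], 0.57)]
top handle []
top handle_grip [([272.2, 191.7, 279.5, 199.7], 0.46)]
top bolt_axis [([241.4, 110.9, 362.7, 218.7], 0.74)]
top fence [([241.7, 113.5, 363.6, 216.6], 0.65)]
```

```bash
python3 - <<'E'
import cv2
a=cv2.imread('pics/scene0.png')[160:285,230:410]; b=cv2.imread('pics/top0.png')[105:230,225:385]
cv2.imwrite('pics/sc0z.png',cv2.resize(a,None,fx=4.4,fy=4.4,interpolation=3)); cv2.imwrite('pics/tp0z.png',cv2.resize(b,None,fx=4.5,fy=4.5,interpolation=3))
E
```

```text
(no output)
```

View pics/sc0z.png

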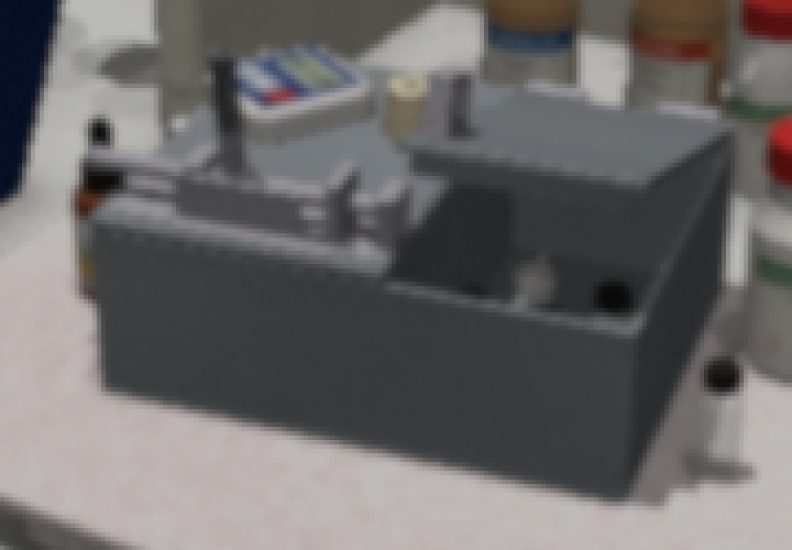

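View pics/tp0z.png

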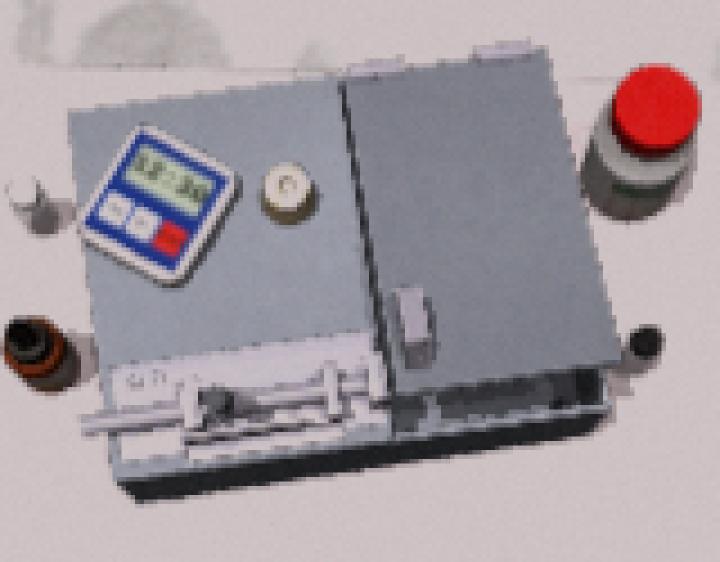

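View pics/wrist0.png

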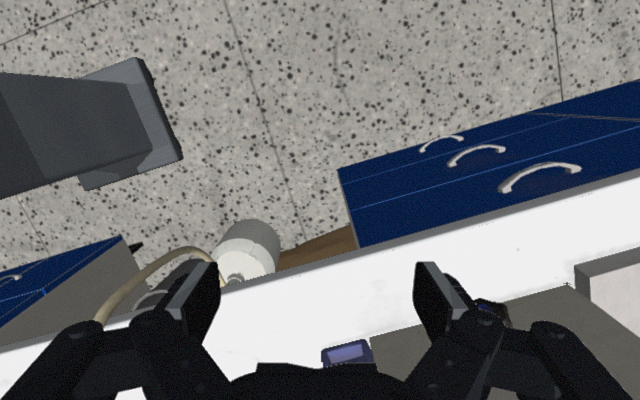

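```bash
cat > h.py <<'E'
from bench import r
import numpy as np, cv2
from scipy.spatial.transform import Rotation as R
from scipy.optimize import least_squares
def proj(f,P):
    T=np.linalg.inv(f["cam_to_world"]); P=np.atleast_2d(P).astype(float)
    return cv2.projectPoints(P,cv2.Rodrigues(T[:3,:3])[0],T[:3,3],f["camera_matrix"],np.array(f["D"]))[0][:,0]
def s2w(p,P):  # p=x,y,yaw ; P in mm safe frame
    P=np.atleast_2d(P)/1000.; c,s=np.cos(p[2]),np.sin(p[2])
    return np.c_[p[0]+c*P[:,0]-s*P[:,1],p[1]+s*P[:,0]+c*P[:,1],P[:,2]+.036]
E
python3 - <<'E'
from h import *
fs={n:r.grab_frame(n) for n in("top","scene")}
T=lambda u,v:(225+u/4.5,105+v/4.5); S=lambda u,v:(230+u/4.4,160+v/4.4)
obs=[("top",(100,130,96),T(68,112)),("top",(-100,130,96),T(115,478)),("top",(-100,130,0),T(137,500)),
("scene",(-100,130,96),S(97,213)),("scene",(-100,130,0),S(103,390)),("scene",(-100,-130,0),S(630,500)),
("top",(-100,-130,90),T(608,405)),("top",(-100,-130,0),T(606,430)),("scene",(-100,-130,90),S(637,328))]
def res(p): return np.concatenate([(proj(fs[c],s2w(p,q))[0]-np.array(o)) for c,q,o in obs])
s=least_squares(res,[.6,.1,.0],loss='soft_l1'); print(s.x,res(s.x).reshape(-1,2).round(1))
p=s.x
# lid angle, handle angle
def lid(th,P): # P relative shut pose safe mm
    d=np.array(P,float)-[98,0,93]; c,s_=np.cos(th),np.sin(th)
    return np.array([98+c*d[0]+s_*d[2],P[1],93-s_*d[0]+c*d[2]])
for th in (.2,.25,.3,.35,.4):
    q=lid(th,(-100,-130,96)); k=lid(th,(-72,-30,126.))
    print(th,[ (proj(fs['top'],s2w(p,x))[0]-[225,105])*4.5 for x in(q,k)],[(proj(fs['scene'],s2w(p,x))[0]-[230,160])*4.4 for x in(q,k)])
for a in(-.25,0,.25):
    q=np.array([-72-70*np.sin(a),67,112+70*np.cos(a)]); print(a,(proj(fs['top'],s2w(p,q))[0]-[225,105])*4.5,(proj(fs['scene'],s2w(p,q))[0]-[230,160])*4.4)
print(s2w(p,[(-60,-80,96),(-72,67,112),(-72,67,162)]))
np.save('p.npy',p)
E
```

```text
[ 0.61748758 -0.11885447  0.17499222] [[ 0.1 -0.6]
 [ 0.4  0.2]
 [ 1.1  0.3]
 [-1.7 -0.2]
 [ 0.1 -0.8]
 [-0.6 -0.2]
 [ 1.6 -0.3]
 [-2.9  0.3]
 [ 0.4 -0.1]]
0.2 [array([626.64738786, 378.74355398]), array([418.35086521, 333.3575161 ])] [array([647.78604845, 229.77874397]), array([446.92658809, 107.96957574])]
0.25 [array([628.71965982, 370.3493122 ]), array([417.6410272 , 322.66709703])] [array([650.52869395, 206.92051836]), array([449.75681444,  88.35829988])]
0.3 [array([630.61953793, 360.86894126]), array([416.7766178 , 311.07674951])] [array([653.54456498, 183.68756016]), array([452.87512681,  68.7436101 ])]
0.35 [array([632.33491498, 350.29853032]), array([415.75659283, 298.60347104])] [array([656.82279344, 160.17442561]), array([456.26967447,  49.2021436 ])]
0.4 [array([633.85384281, 338.63924183]), array([414.58062897, 285.26944458])] [array([660.35088899, 136.47849542]), array([459.92714038,  29.81018408])]
-0.25 [212.03831028 339.46442932] [248.66477512  26.86668147]
0 [216.74340664 374.52601059] [232.69912885  37.30558319]
0.25 [222.33989521 411.67224364] [216.59049642  57.19634433]
[[ 0.57233195 -0.20807873  0.132     ]
 [ 0.53492244 -0.06541294  0.148     ]
 [ 0.53492244 -0.06541294  0.198     ]]
```

```bash
python3 - <<'E'
from h import *
def ray(f,u,z):
    n=cv2.undistortPoints(np.array([[u]],float),f["camera_matrix"],np.array(f["D"]))[0,0]
    C=f["cam_to_world"]; d=C[:3,:3]@[n[0],n[1],1]; o=C[:3,3]; return (o+d*(z-o[2])/d[2]).round(3)
S=r.grab_frame("scene");T=r.grab_frame("top")
for u in((180,232),(103,210),(193,218),(115,340)): print('S',u,ray(S,u,0))
for z in (0,.1,.2,.3):
  for u in((180,235),(188,105),(0,235),(130,290),(195,210)): print(z,u,ray(T,u,z))
for u,z in(((370,130),.158),((368,182),.093),((233,183),.138)):print(u,ray(T,u,z))
# joints fk curiosity
print(s2w(np.load('p.npy'),[(-100,0,0),(0,-130,0)]))
E
```

```text
S (180, 232) [0.502 0.22  0.   ]
S (103, 210) [0.477 0.478 0.   ]
S (193, 218) [0.568 0.24  0.   ]
S (115, 340) [0.178 0.06  0.   ]
0 (180, 235) [0.448 0.193 0.   ]
0 (188, 105) [0.808 0.2   0.   ]
0 (0, 235) [ 0.44   0.653 -0.   ]
0 (130, 290) [0.308 0.307 0.   ]
0 (195, 210) [0.515 0.159 0.   ]
0.1 (180, 235) [0.442 0.159 0.1  ]
0.1 (188, 105) [0.765 0.166 0.1  ]
0.1 (0, 235) [0.435 0.572 0.1  ]
0.1 (130, 290) [0.316 0.262 0.1  ]
0.1 (195, 210) [0.502 0.129 0.1  ]
0.2 (180, 235) [0.436 0.125 0.2  ]
0.2 (188, 105) [0.722 0.131 0.2  ]
0.2 (0, 235) [0.429 0.492 0.2  ]
0.2 (130, 290) [0.324 0.216 0.2  ]
0.2 (195, 210) [0.488 0.098 0.2  ]
0.3 (180, 235) [0.429 0.091 0.3  ]
0.3 (188, 105) [0.679 0.096 0.3  ]
0.3 (0, 235) [0.424 0.411 0.3  ]
0.3 (130, 290) [0.332 0.171 0.3  ]
0.3 (195, 210) [0.475 0.068 0.3  ]
(370, 130) [ 0.69  -0.28   0.158]
(368, 182) [ 0.58  -0.285  0.093]
(233, 183) [0.561 0.035 0.138]
[[ 0.51901479 -0.13626452  0.036     ]
 [ 0.64012064 -0.2468691   0.036     ]]
```

Call:
send_rows(
  plan=[
    [0,-4,0,-9,0],
    [0,-4,0,-9,0],
    [0,-3,0,-9,0],
  ],
  force=30,
)

```text
clock: 1.62
tcp_pos: [0.1995, 0.6452, 0.3574]
orientation: [-1.12, -1.339, 1.336]
contact_force: [-0.9, 0.2, -0.1]
grip_width: 0.0318
```

```bash
cat >> h.py <<'E'
def st():
    o=r.get_obs(); M=R.from_rotvec(o['orientation']).as_matrix()
    print('t',round(o['clock'],2),'tcp',o['tcp_pos'].round(4),'F',o['contact_force'].round(1),'w',round(o['grip_width'],4)); return o,M
def safe(P,p=None):
    p=np.load('p.npy') if p is None else p
    P=np.asarray(P); c,s=np.cos(p[2]),np.sin(p[2]); d=P-[p[0],p[1],.036]
    return np.array([c*d[0]+s*d[1],-s*d[0]+c*d[1],d[2]])*1000
def go(Pw):
    o,M=st(); p=np.load('p.npy')
    d=M.T@(np.asarray(Pw)-o['tcp_pos'])*100
    e=np.degrees(np.arctan2(M[1,0],M[0,0]))-np.degrees(p[2])-90
    print('delta tool cm',d.round(2),'rows',np.abs(d).max()/6.25,'spin needed',round(e,2),'safe mm',safe(o['tcp_pos']).round(1))
E
python3 - <<'E'
from h import *
o=r.get_obs();print(o['joints'].round(3))
go([.30,.33,.36]);go([.425,.1,.36]);go([.43,0,.36])
E
```

```text
[-1.317  0.407 -0.067  1.407  0.027  1.327  0.362]
t 1.62 tcp [0.1995 0.6452 0.3574] F [-0.9  0.2 -0.1] w 0.0318
delta tool cm [-32.8   -0.31  -4.36] rows 5.24749263633743 spin needed 0.09 safe mm [-278.6  825.2  321.4]
t 1.62 tcp [0.1995 0.6452 0.3574] F [-0.9  0.2 -0.1] w 0.0318
delta tool cm [-57.63  -0.35 -12.63] rows 9.221481695867137 spin needed 0.09 safe mm [-278.6  825.2  321.4]
t 1.62 tcp [0.1995 0.6452 0.3574] F [-0.9  0.2 -0.1] w 0.0318
delta tool cm [-67.57  -0.37 -11.37] rows 10.810669661378206 spin needed 0.09 safe mm [-278.6  825.2  321.4]
```

Call:
send_rows(
  plan=[
    [-5.5,0,-0.73,0,0],
    [-5.5,0,-0.73,0,0],
    [-5.5,0,-0.73,0,0],
    [-5.5,0,-0.73,0,0],
    [-5.5,0,-0.73,0,0],
    [-5.5,0,-0.73,0,0],
    [-6.2,0,-2.07,0,0],
    [-6.2,0,-2.07,0,0],
    [-6.2,0,-2.07,0,0],
    [-6.2,0,-2.07,0,0],
    [-5,0,0.6,0,0],
    [-5,0,0.6,0,0],
  ],
)

```text
clock: 3.12
tcp_pos: [0.4226, 0.0046, 0.3555]
orientation: [-1.124, -1.335, 1.333]
contact_force: [0.1, -0.1, 0.2]
grip_width: 0.0002
```

```bash
python3 - <<'E'
from h import *
print(r.get_obs()['joints'].round(3))
f=r.grab_frame('wrist'); cv2.imwrite('pics/w1.png',f['image'][:,:,::-1])
p=np.load('p.npy')
for P in [(-60,-80,126),(-60,-80,150)]: go(s2w(p,P)[0])
E
```

```text
[-0.663 -0.091  0.476  1.991  0.044  1.232  1.538]
t 3.17 tcp [ 0.4223 -0.0023  0.3556] F [ 0.  -4.8 -0.4] w -0.0001
delta tool cm [-22.71  19.4  -11.46] rows 3.6334733301342577 spin needed -0.7 safe mm [-171.9  148.7  319.6]
t 3.17 tcp [ 0.4223 -0.0023  0.3556] F [ 0.  -4.8 -0.4] w -0.0001
delta tool cm [-22.71  17.   -11.46] rows 3.634002480108064 spin needed -0.7 safe mm [-171.9  148.7  319.6]
```

View pics/w1.png

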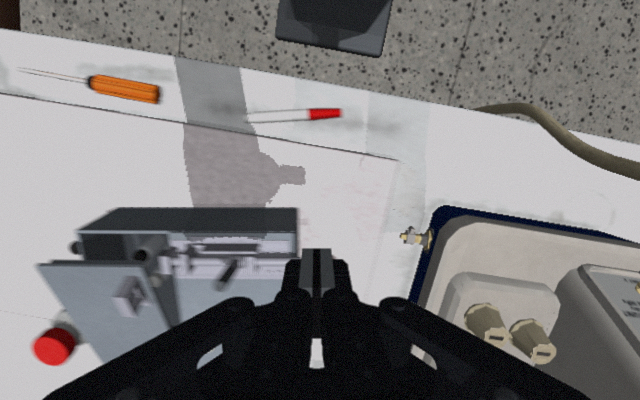

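Call:
send_rows(
  plan=[
    [-5.7,0,-2.85,0,0],
    [-5.7,0,-2.85,0,0],
    [-5.7,0,-2.85,0,0],
    [-5.6,0,-2.85,0,0],
    [0,4,0,0,0],
    [0,4,0,0,0],
    [0,3,0,0,0],
    [0,1,0,0,0],
    [0,0,0,0,0],
  ],
)

```text
clock: 4.3
tcp_pos: [0.5713, -0.1944, 0.2355]
orientation: [-1.123, -1.334, 1.334]
contact_force: [1.1, -0.6, -0.1]
grip_width: -0.0002
```

```bash
python3 - <<'E'
from h import *
print(r.get_obs()['joints'].round(3))
f=r.grab_frame('wrist'); cv2.imwrite('pics/w2.png',f['image'][:,:,::-1])
p=np.load('p.npy')
go(s2w(p,(-62,-80,110))[0])
E
```

```text
[-0.285  0.433  0.683  1.778 -0.312  1.041  2.255]
t 4.35 tcp [ 0.5718 -0.1946  0.2363] F [-0.5  0.2  0.2] w 0.0
delta tool cm [-1.33  9.03  0.38] rows 1.4447709982288826 spin needed -0.2 safe mm [-58.2 -66.7 200.3]
```

View pics/w2.png

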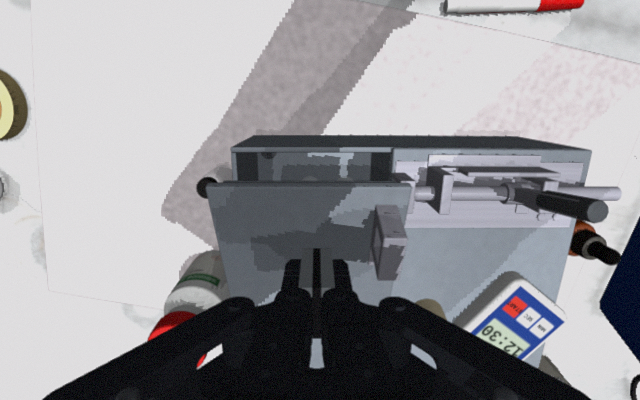

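Call:
send_rows(
  plan=[
    [-1.4,2,0.4,0,0],
    [0,1.5,0,0,0],
    [0,1,0,0,0],
    [0,0.8,0,0,0],
    [0,0.8,0,0,0],
    [0,0.8,0,0,0],
    [0,0.8,0,0,0],
    [0,0,0,0,0],
  ],
)

```text
clock: 5.35
tcp_pos: [0.5694, -0.2087, 0.1575]
orientation: [-1.122, -1.334, 1.335]
contact_force: [-0.2, 0.2, -0.8]
grip_width: -0.0
```

```bash
python3 - <<'E'
from h import *
p=np.load('p.npy')
go(s2w(p,(-62,-80,110))[0])
E
```

```text
t 5.35 tcp [ 0.5694 -0.2087  0.1575] F [-0.2  0.2 -0.8] w -0.0
delta tool cm [ 0.01  1.15 -0.1 ] rows 0.1843059493117317 spin needed -0.2 safe mm [-63.  -80.1 121.5]
```

Call:
send_rows(
  plan=[
    [0,0.4,0,0,0],
    [0,0.4,0,0,0],
    [0,0,0,0,0],
  ],
)

```text
clock: 5.72
tcp_pos: [0.5696, -0.2089, 0.15]
orientation: [-1.123, -1.334, 1.334]
contact_force: [-0.6, -0.3, 0.1]
grip_width: 0.0002
```

```bash
python3 - <<'E'
from h import *
f=r.grab_frame('wrist'); cv2.imwrite('pics/w3.png',f['image'][:,:,::-1])
p=np.load('p.npy')
go(s2w(p,(-62,-80,110))[0])
E
```

```text
t 5.78 tcp [ 0.5696 -0.2089  0.1501] F [ 0.4  0.1 -0.2] w 0.0001
delta tool cm [ 0.03  0.41 -0.08] rows 0.06639754391294359 spin needed -0.2 safe mm [-62.8 -80.3 114.1]
```

View pics/w3.png

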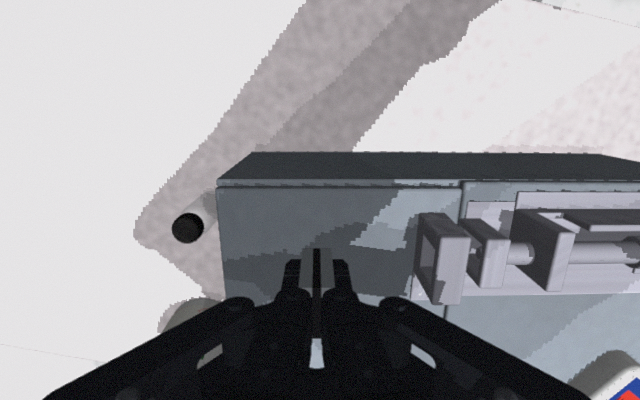

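Call:
send_rows(
  plan=[
    [0,0.25,0,0,0],
    [0,0.2,0,0,0],
    [0,0,0,0,0],
  ],
)

```text
clock: 6.15
tcp_pos: [0.5698, -0.209, 0.1462]
orientation: [-1.123, -1.335, 1.334]
contact_force: [-1.9, 1.8, 4.5]
grip_width: -0.0001
```

Call:
send_rows(
  plan=[
    [0,0.2,0,0,0],
    [0,0,0,0,0],
  ],
)

```text
clock: 6.4
tcp_pos: [0.5698, -0.2091, 0.146]
orientation: [-1.123, -1.336, 1.333]
contact_force: [-6.9, 4.2, 20.8]
grip_width: 0.0002
```

Call:
send_rows(
  plan=[
    [0,-3,0,0,0],
    [0,-4,0,0,0],
    [0,-4,0,0,0],
    [3,0,0,0,0.6],
    [3,0,0,0,0.6],
    [0,0,0,0,0.6],
  ],
)

```text
clock: 7.15
tcp_pos: [0.5595, -0.147, 0.2534]
orientation: [-1.119, -1.338, 1.336]
contact_force: [0.1, -0.9, 0.3]
grip_width: 0.0511
```

```bash
python3 - <<'E'
from h import *
f=r.grab_frame('wrist'); cv2.imwrite('pics/w4.png',f['image'][:,:,::-1])
np.savez('w4.npz',K=f['camera_matrix'],D=f['D'],C=f['cam_to_world'])
st()
for t in('handle','handle_grip','keeper'): print(t,r.recognise('wrist',t))
E
```

```text
t 7.2 tcp [ 0.5595 -0.1488  0.2536] F [-0.3  0.  -0.2] w 0.0514
handle [{'rect': [422.8, 182.3, 494.1, 218.2], 'p': 0.95}]
handle_grip [{'rect': [423.6, 180.9, 493.3, 216.6], 'p': 0.8}]
keeper []
```

View pics/w4.png

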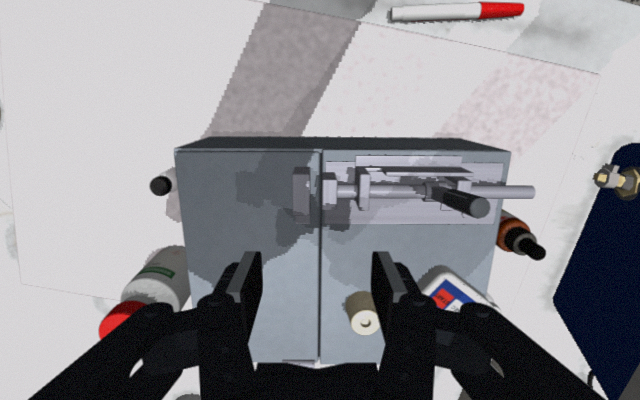

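```bash
python3 - <<'E'
import cv2
a=cv2.imread('pics/w4.png')
cv2.imwrite('pics/w4a.png',cv2.resize(a[130:230,280:440],None,fx=5,fy=5,interpolation=3)); cv2.imwrite('pics/w4b.png',cv2.resize(a[130:230,390:550],None,fx=5,fy=5,interpolation=3))
cv2.imwrite('pics/w4c.png',cv2.resize(a[130:230,160:320],None,fx=5,fy=5,interpolation=3))
E
```

```text
(no output)
```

View pics/w4a.png

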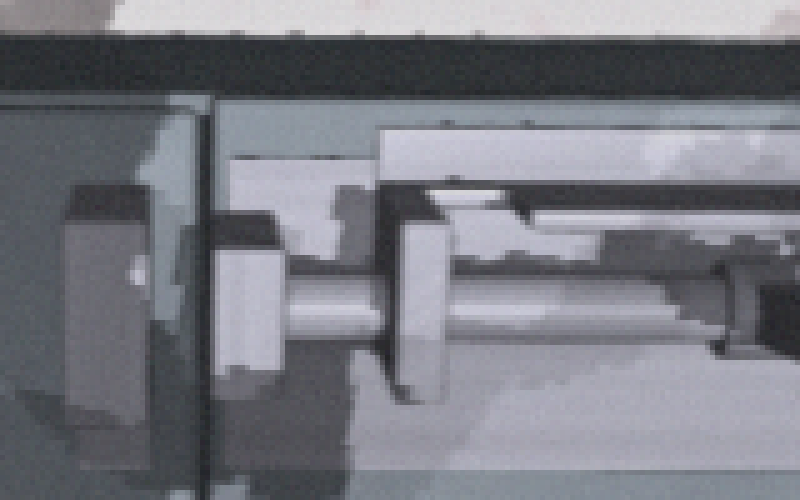

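View pics/w4b.png

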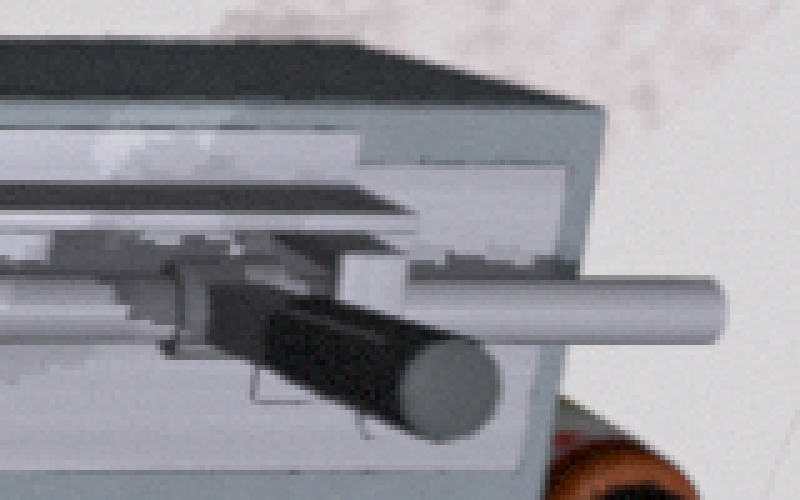

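View pics/w4c.png

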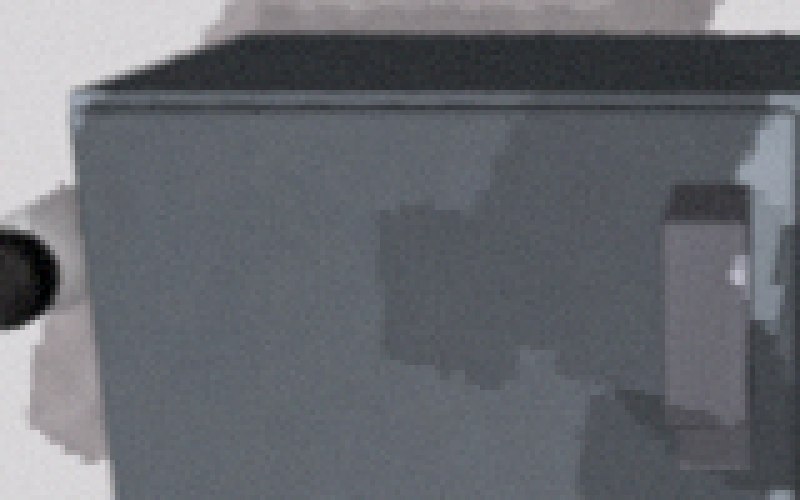

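```bash
python3 - <<'E'
from h import *
z=np.load('w4.npz'); f={"camera_matrix":z['K'],"D":z['D'],"cam_to_world":z['C']}
obs=[((-100,130,96),(511,151.4)),((-100,-130,96),(175,148.6)),((-87,-36,125),(292.8,174)),((-87,-24,125),(309.6,174)),
((-83,79,123),(457.6,180)),((-83,89,123),(471,180)),((-83,-15,123),(322.8,180)),((-83,-5,123),(337,180)),((-72,67,112),None)][:-1]
def res(p): return np.concatenate([(proj(f,s2w(p,q))[0]-np.array(o)) for q,o in obs])
p0=np.load('p.npy');print(res(p0).reshape(-1,2).round(1).tolist())
s=least_squares(res,p0,loss='soft_l1'); p=s.x; print(p,res(p).reshape(-1,2).round(1).tolist())
h=lambda a,y:proj(f,s2w(p,(-72-70*np.sin(a),y,112+70*np.cos(a))))[0]
t=least_squares(lambda v:h(*v)-[480,207],[.2,67.]);print('handle',t.x, h(0.2,67))
for q,u in (((-88,128),(369.6,174)),((-62,128),(369.6,206)),):
    print('stop y',least_squares(lambda v:proj(f,s2w(p,(q[0],v[0],q[1])))[0][:1]-u[0],[20.]).x)
np.save('p1.npy',p)
E
```

```text
[[-2.7, 1.5], [-8.9, 4.5], [-5.4, 3.9], [-4.5, 3.9], [-3.7, 2.9], [-2.9, 2.9], [-4.5, 2.9], [-4.2, 2.9]]
[ 0.61482139 -0.11699813  0.16771796] [[1.4, -0.2], [-5.5, 0.2], [-1.2, 0.2], [-0.3, 0.3], [0.7, 0.4], [1.5, 0.6], [-0.3, -0.5], [0.1, -0.4]]
handle [ 0.14560061 66.55777979] [481.30772003 199.79556375]
stop y [16.30865163]
stop y [17.68364999]
```

```bash
cp p1.npy p.npy; python3 - <<'E'
from h import *
p=np.load('p.npy')
go(s2w(p,(-78,65,160))[0])
E
```

```text
t 7.35 tcp [ 0.5593 -0.1511  0.2538] F [1.  0.2 0.2] w 0.0515
delta tool cm [8.94 5.77 1.74] rows 1.4302255768270988 spin needed 0.13 safe mm [-60.4 -24.3 217.8]
```

Call:
send_rows(
  plan=[
    [4.5,0,0.9,0,0.6],
    [4.4,0,0.85,0,0.6],
    [0,0,0,0,0.6],
    [0,0,0,0,0.6],
  ],
)

```text
clock: 7.85
tcp_pos: [0.5273, -0.0665, 0.254]
orientation: [-1.125, -1.334, 1.334]
contact_force: [0.2, -0.8, 0.1]
grip_width: 0.0509
```

```bash
python3 - <<'E'
from h import *
f=r.grab_frame('wrist'); cv2.imwrite('pics/w5.png',f['image'][:,:,::-1])
p=np.load('p.npy')
go(s2w(p,(-78,65,160))[0])
for a in(0.1,.146,.2):print(proj(f,s2w(p,(-72-70*np.sin(a),67,112+70*np.cos(a)))))
E
```

```text
t 7.9 tcp [ 0.5273 -0.0669  0.254 ] F [-0.1 -0.2  0. ] w 0.0514
delta tool cm [0.1  5.8  0.01] rows 0.9282213042794624 spin needed 0.08 safe mm [-77.9  64.  218. ]
[[319.17064218 244.00398851]]
[[319.18554705 238.23130922]]
[[319.20031909 231.32347132]]
```

View pics/w5.png

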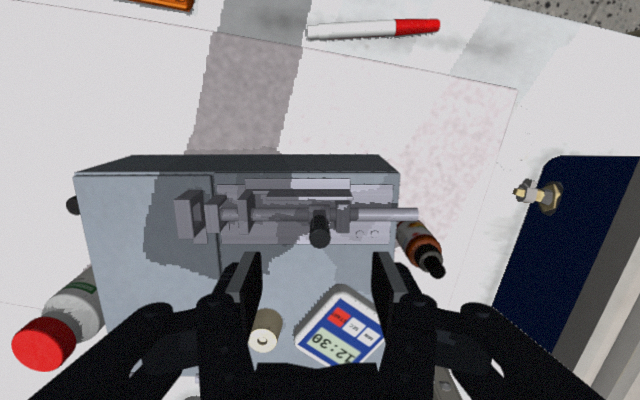

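Call:
send_rows(
  plan=[
    [0.1,2.5,0,0,0.6],
    [0,2.5,0,0,0.6],
    [0,0.8,0,0,0.6],
    [0,0,0,0,0.3],
    [0,0,0,0,0.2],
    [0,0,0,0,0.1],
  ],
  force=30,
)

```text
clock: 8.65
tcp_pos: [0.5275, -0.0646, 0.1967]
orientation: [-1.125, -1.335, 1.333]
contact_force: [0.7, -1.0, 2.6]
grip_width: 0.0112
```

```bash
python3 - <<'E'
from h import *
f=r.grab_frame('wrist'); cv2.imwrite('pics/w6.png',f['image'][:,:,::-1])
p=np.load('p.npy')
go(s2w(p,(-78,65,160))[0])
E
```

```text
t 8.7 tcp [ 0.5275 -0.0646  0.1967] F [ 0.4 -1.1  2.8] w 0.0113
delta tool cm [-0.12  0.07  0.06] rows 0.019455877142142454 spin needed 0.2 safe mm [-77.4  66.2 160.7]
```

View pics/w6.png

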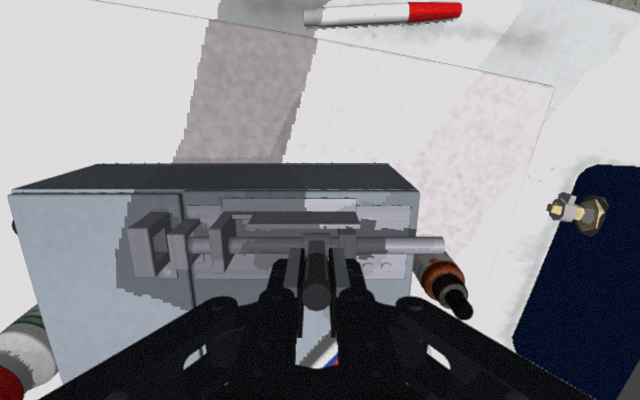

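Call:
send_rows(
  plan=[
    [-0.4,0,0,0,0.1],
    [-0.4,0,0,0,0.1],
    [-0.4,0,0,0,0.1],
    [-0.4,0,0,0,0.1],
    [0,0,0,0,0.1],
  ],
)

```text
clock: 9.32
tcp_pos: [0.53, -0.0792, 0.1967]
orientation: [-1.123, -1.336, 1.333]
contact_force: [-1.8, 2.9, 6.6]
grip_width: 0.0107
```

Call:
send_rows(
  plan=[
    [-0.3,0,0,0,0.1],
    [-0.3,0,0,0,0.1],
    [-0.3,0,0,0,0.1],
    [-0.3,0,0,0,0.1],
    [0,0,0,0,0.1],
  ],
)

```text
clock: 9.95
tcp_pos: [0.532, -0.0907, 0.1967]
orientation: [-1.122, -1.337, 1.333]
contact_force: [-2.5, 2.8, 7.7]
grip_width: 0.0113
```

```bash
python3 - <<'E'
from h import *
f=r.grab_frame('wrist'); cv2.imwrite('pics/w7.png',f['image'][:,:,::-1])
o,M=st(); print(safe(o['tcp_pos']))
E
```

```text
t 10.0 tcp [ 0.532  -0.0906  0.1967] F [-2.3  2.8  6.9] w 0.0107
[-77.28141175  39.81603327 160.66090735]
```

View pics/w7.png

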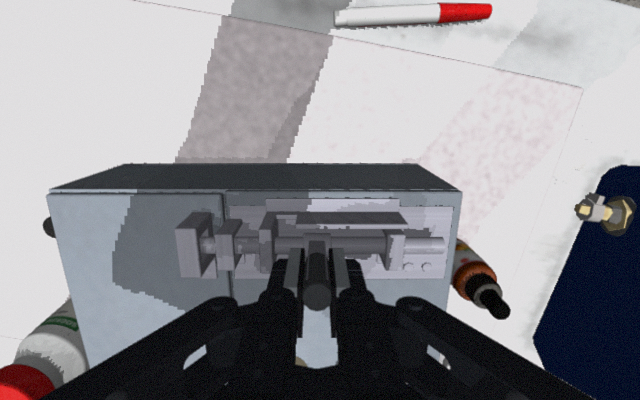

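Call:
send_rows(
  plan=[
    [-0.2,0,0,0,0.1],
    [-0.2,0,0,0,0.1],
    [-0.1,0,0,0,0.1],
    [0,0,0,0,0.1],
  ],
)

```text
clock: 10.5
tcp_pos: [0.5328, -0.0952, 0.1967]
orientation: [-1.121, -1.337, 1.333]
contact_force: [-2.5, 3.6, 8.4]
grip_width: 0.0108
```

Call:
send_rows(
  plan=[
    [-0.1,0,0,0,0.1],
    [-0.1,0,0,0,0.1],
    [0,0,0,0,0.1],
  ],
)

```text
clock: 10.88
tcp_pos: [0.5331, -0.0971, 0.1967]
orientation: [-1.121, -1.337, 1.333]
contact_force: [-2.1, 3.6, 7.4]
grip_width: 0.0112
```

Call:
send_rows(
  plan=[
    [-0.1,0,0,0,0.1],
    [-0.1,0,0,0,0.1],
    [0,0,0,0,0.1],
  ],
)

```text
clock: 11.25
tcp_pos: [0.5334, -0.099, 0.1967]
orientation: [-1.121, -1.337, 1.333]
contact_force: [-2.7, 4.6, 8.5]
grip_width: 0.0113
```

Call:
send_rows(
  plan=[
    [-0.1,0,0,0,0.1],
    [-0.1,0,0,0,0.1],
    [0,0,0,0,0.1],
  ],
)

```text
clock: 11.62
tcp_pos: [0.5338, -0.101, 0.1967]
orientation: [-1.121, -1.337, 1.333]
contact_force: [-2.4, 4.7, 8.3]
grip_width: 0.0116
```

Call:
send_rows(
  plan=[
    [-0.1,0,0,0,0.1],
    [-0.1,0,0,0,0.1],
    [0,0,0,0,0.1],
  ],
)

```text
clock: 12.0
tcp_pos: [0.5341, -0.1029, 0.1966]
orientation: [-1.121, -1.337, 1.333]
contact_force: [-2.6, 4.4, 8.1]
grip_width: 0.0113
```

Call:
send_rows(
  plan=[
    [-0.1,0,0,0,0.1],
    [-0.1,0,0,0,0.1],
    [0,0,0,0,0.1],
  ],
)

```text
clock: 12.38
tcp_pos: [0.5345, -0.1049, 0.1967]
orientation: [-1.121, -1.337, 1.333]
contact_force: [-1.9, 4.9, 7.6]
grip_width: 0.0114
```

Call:
send_rows(
  plan=[
    [-0.1,0,0,0,0.1],
    [0,0,0,0,0.1],
  ],
)

```text
clock: 12.62
tcp_pos: [0.5346, -0.1058, 0.1967]
orientation: [-1.121, -1.337, 1.333]
contact_force: [-1.9, 5.3, 8.4]
grip_width: 0.011
```

Travel ≈ 42 mm; single 1 mm steps from here.

Call:
send_rows(
  plan=[
    [-0.1,0,0,0,0.1],
    [0,0,0,0,0.1],
  ],
)

```text
clock: 12.88
tcp_pos: [0.5348, -0.1067, 0.1967]
orientation: [-1.121, -1.337, 1.333]
contact_force: [-1.7, 4.5, 8.0]
grip_width: 0.0108
```

Call:
send_rows(
  plan=[
    [-0.1,0,0,0,0.1],
    [0,0,0,0,0.1],
  ],
)

```text
clock: 13.12
tcp_pos: [0.535, -0.1077, 0.1967]
orientation: [-1.121, -1.337, 1.333]
contact_force: [-2.4, 4.4, 8.7]
grip_width: 0.0108
```

Call:
send_rows(
  plan=[
    [-0.05,0,0,0,0.1],
    [0,0,0,0,0.1],
  ],
)

```text
clock: 13.38
tcp_pos: [0.535, -0.1082, 0.1967]
orientation: [-1.121, -1.337, 1.333]
contact_force: [-2.8, 5.2, 7.4]
grip_width: 0.0114
```

Call:
send_rows(
  plan=[
    [-0.1,0,0,0,0.1],
    [0,0,0,0,0.1],
  ],
)

```text
clock: 13.62
tcp_pos: [0.5352, -0.1092, 0.1967]
orientation: [-1.121, -1.337, 1.333]
contact_force: [-2.7, 4.2, 8.9]
grip_width: 0.0105
```

Call:
send_rows(
  plan=[
    [-0.05,0,0,0,0.1],
    [0,0,0,0,0.1],
  ],
)

```text
clock: 13.88
tcp_pos: [0.5353, -0.1096, 0.1967]
orientation: [-1.121, -1.337, 1.333]
contact_force: [-2.4, 4.5, 7.9]
grip_width: 0.0111
```

```bash
python3 - <<'E'
from h import *
f=r.grab_frame('wrist'); cv2.imwrite('pics/w8.png',cv2.resize(f['image'][180:320,220:440,::-1],None,fx=3.6,fy=3.6,interpolation=3))
o,M=st(); print(safe(o['tcp_pos']))
E
```

```text
t 13.93 tcp [ 0.5353 -0.1096  0.1967] F [-2.4  5.2  8.6] w 0.0113
[-77.18065871  20.55606994 160.6785251 ]
```

View pics/w8.png

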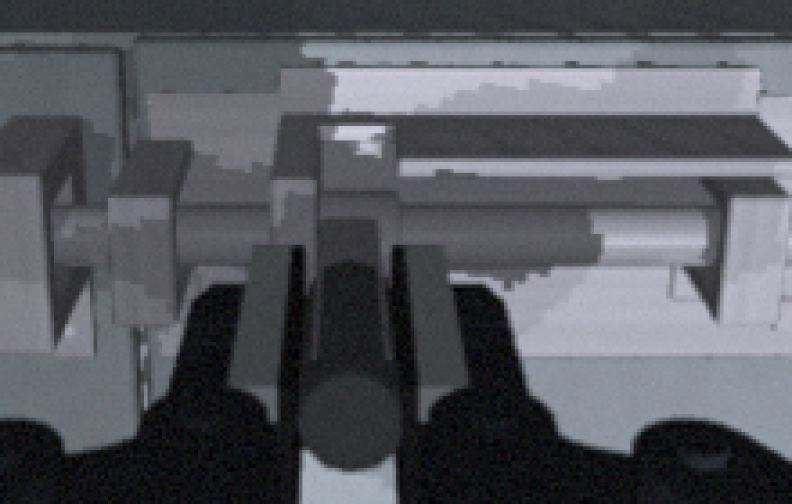

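Call:
send_rows(
  plan=[
    [-0.05,0,0,0,0.1],
    [0,0,0,0,0.1],
  ],
)

```text
clock: 14.18
tcp_pos: [0.5353, -0.1097, 0.1967]
orientation: [-1.12, -1.337, 1.333]
contact_force: [-3.4, 5.4, 9.5]
grip_width: 0.011
```

Call:
send_rows(
  plan=[
    [-0.05,0,0,0,0.1],
    [0,0,0,0,0.1],
  ],
)

```text
clock: 14.42
tcp_pos: [0.5353, -0.1098, 0.1966]
orientation: [-1.119, -1.338, 1.333]
contact_force: [-2.9, 8.5, 9.3]
grip_width: 0.0112
```

Call:
send_rows(
  plan=[
    [-0.05,0,0,0,0.1],
    [0,0,0,0,0.1],
  ],
)

```text
clock: 14.68
tcp_pos: [0.5354, -0.1098, 0.1966]
orientation: [-1.118, -1.338, 1.332]
contact_force: [-4.7, 8.1, 11.2]
grip_width: 0.0109
```

```bash
python3 - <<'E'
from h import *
o,M=st(); g=safe(o['tcp_pos']); print(g)
x,z=-(g[0]+72),g[2]+5-112; R_=np.hypot(x,z); f0=np.arctan2(x,z); print(R_,f0)
prev=f0
for k in range(1,20):
    f=f0+k*.08; print(k,round(f,3),'dy',round(R_*(np.cos(prev)-np.cos(f))/10,2),'dz',round(R_*(np.sin(f)-np.sin(prev))/10,2)); prev=f
E
```

```text
t 14.68 tcp [ 0.5354 -0.1098  0.1966] F [-4.7  8.1 11.2] w 0.0109
[-77.14622914  20.37106761 160.63659085]
53.88290594064703 0.09565343724041418
1 0.176 dy 0.06 dz 0.43
2 0.256 dy 0.09 dz 0.42
3 0.336 dy 0.13 dz 0.41
4 0.416 dy 0.16 dz 0.4
5 0.496 dy 0.19 dz 0.39
6 0.576 dy 0.22 dz 0.37
7 0.656 dy 0.25 dz 0.35
8 0.736 dy 0.28 dz 0.33
9 0.816 dy 0.3 dz 0.31
10 0.896 dy 0.33 dz 0.28
11 0.976 dy 0.35 dz 0.26
12 1.056 dy 0.37 dz 0.23
13 1.136 dy 0.38 dz 0.2
14 1.216 dy 0.4 dz 0.17
15 1.296 dy 0.41 dz 0.13
16 1.376 dy 0.42 dz 0.1
17 1.456 dy 0.43 dz 0.07
18 1.536 dy 0.43 dz 0.03
19 1.616 dy 0.43 dz -0.0
```

Call:
send_rows(
  plan=[
    [0,0.06,0.43,0,0.1],
    [0,0.09,0.42,0,0.1],
    [0,0.13,0.41,0,0.1],
    [0,0.16,0.4,0,0.1],
    [0,0.19,0.39,0,0.1],
    [0,0,0,0,0.1],
  ],
  force=25,
)

```text
clock: 15.42
tcp_pos: [0.5178, -0.1128, 0.1912]
orientation: [-1.123, -1.343, 1.331]
contact_force: [1.9, 9.6, 8.7]
grip_width: 0.0113
```

```bash
python3 - <<'E'
from h import *
f=r.grab_frame('wrist'); cv2.imwrite('pics/w9.png',cv2.resize(f['image'][140:320,200:440,::-1],None,fx=3.3,fy=3.3,interpolation=3))
o,M=st(); print(safe(o['tcp_pos']))
E
```

```text
t 15.47 tcp [ 0.5178 -0.1128  0.1912] F [1.7 9.4 8.7] w 0.0113
[-94.95910751  20.28868408 155.15083975]
```

View pics/w9.png

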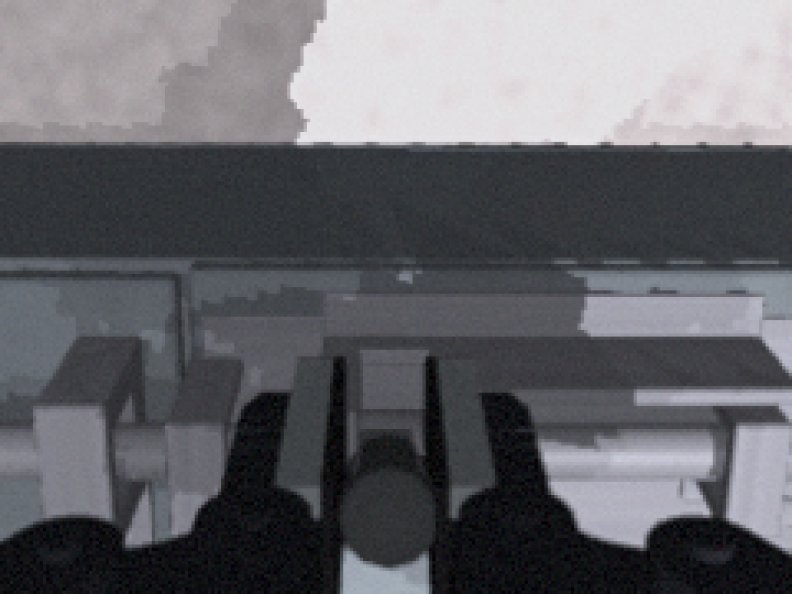

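```bash
python3 - <<'E'
from h import *
f=r.grab_frame('wrist'); p=np.load('p.npy')
for a in (0,.15,.3,.4,.5,.6): print(a,[proj(f,s2w(p,(-72-q*np.sin(a),67-45.9,112+q*np.cos(a))))[0].round(1).tolist() for q in(0,70)])
E
```

```text
0 [[315.4, 276.8], [315.6, 369.5]]
0.15 [[315.4, 276.8], [315.7, 345.8]]
0.3 [[315.4, 276.8], [315.9, 318.9]]
0.4 [[315.4, 276.8], [315.9, 299.9]]
0.5 [[315.4, 276.8], [316.0, 280.7]]
0.6 [[315.4, 276.8], [316.0, 261.8]]
```

Call:
send_rows(
  plan=[
    [0,0.22,0.4,0,0.1],
    [0,0.25,0.38,0,0.1],
    [0,0.28,0.35,0,0.1],
    [0,0.3,0.32,0,0.1],
    [0,0,0,0,0.1],
  ],
)

```text
clock: 16.15
tcp_pos: [0.5024, -0.1155, 0.1798]
orientation: [-1.121, -1.341, 1.332]
contact_force: [0.8, 9.4, 5.3]
grip_width: 0.0111
```

```bash
python3 - <<'E'
from h import *
o,M=st(); print(safe(o['tcp_pos']))
E
```

```text
t 16.15 tcp [ 0.5024 -0.1155  0.1798] F [0.8 9.4 5.3] w 0.0111
[-110.56376942   20.26880023  143.81749307]
```

Call:
send_rows(
  plan=[
    [0,0.33,0.28,0,0.1],
    [0,0.35,0.26,0,0.1],
    [0,0,0,0,0.1],
  ],
)

```text
clock: 16.52
tcp_pos: [0.4966, -0.1165, 0.1726]
orientation: [-1.12, -1.34, 1.332]
contact_force: [0.8, 8.8, 2.0]
grip_width: 0.0113
```

Call:
send_rows(
  plan=[
    [0,0.37,0.23,0,0.1],
    [0,0.38,0.2,0,0.1],
    [0,0,0,0,0.1],
  ],
)

```text
clock: 16.9
tcp_pos: [0.4921, -0.1172, 0.165]
orientation: [-1.12, -1.339, 1.333]
contact_force: [0.7, 9.8, 3.1]
grip_width: 0.0107
```

```bash
python3 - <<'E'
from h import *
f=r.grab_frame('wrist'); cv2.imwrite('pics/w10.png',cv2.resize(f['image'][140:380,160:480,::-1],None,fx=2.5,fy=2.5,interpolation=3))
o,M=st(); g=safe(o['tcp_pos']);print(g,np.arctan2(-(g[0]+72),g[2]-107))
p=np.load('p.npy')
for a in (.8,.9,1,1.1,1.2,1.3): print(a,[proj(f,s2w(p,(-72-q*np.sin(a),67-45.9,112+q*np.cos(a))))[0].round(1).tolist() for q in(0,70)])
E
```

```text
t 16.95 tcp [ 0.4921 -0.1172  0.165 ] F [0.4 9.6 2.3] w 0.0111
[-121.05813182   20.24191719  128.98359177] 1.149512651692511
0.8 [[315.4, 345.6], [316.1, 324.9]]
0.9 [[315.4, 345.6], [316.1, 304.5]]
1 [[315.4, 345.6], [316.1, 286.0]]
1.1 [[315.4, 345.6], [316.1, 269.5]]
1.2 [[315.4, 345.6], [316.1, 255.3]]
1.3 [[315.4, 345.6], [316.1, 243.3]]
```

View pics/w10.png

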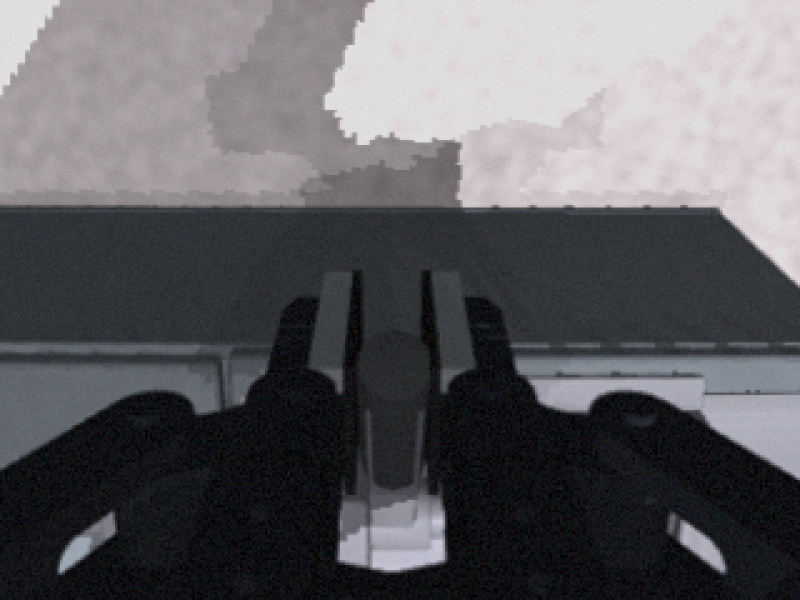

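Call:
send_rows(
  plan=[
    [0,0.4,0.17,0,0.1],
    [0,0.41,0.13,0,0.1],
    [0,0,0,0,0.1],
  ],
)

```text
clock: 17.32
tcp_pos: [0.4888, -0.1178, 0.1567]
orientation: [-1.119, -1.339, 1.333]
contact_force: [0.2, 10.0, 0.7]
grip_width: 0.0112
```

Call:
send_rows(
  plan=[
    [0,0.42,0.1,0,0.1],
    [0,0.43,0.07,0,0.1],
    [0,0,0,0,0.1],
  ],
)

```text
clock: 17.7
tcp_pos: [0.4869, -0.1181, 0.148]
orientation: [-1.119, -1.338, 1.333]
contact_force: [-0.7, 8.7, 1.4]
grip_width: 0.011
```

```bash
python3 - <<'E'
from h import *
f=r.grab_frame('wrist'); cv2.imwrite('pics/w11.png',cv2.resize(f['image'][140:380,160:480,::-1],None,fx=2.5,fy=2.5,interpolation=3))
o,M=st(); g=safe(o['tcp_pos']);print(g,np.arctan2(-(g[0]+72),g[2]-107))
p=np.load('p.npy')
for a in (1.1,1.2,1.3,1.4,1.5,1.57): print(a,[proj(f,s2w(p,(-72-q*np.sin(a),67-45.9,112+q*np.cos(a))))[0].round(1).tolist() for q in(0,70)])
E
```

```text
t 17.75 tcp [ 0.4869 -0.1181  0.1481] F [-1.   8.9  1.4] w 0.0109
[-126.30971319   20.25198584  112.07125479] 1.4776897340442197
1.1 [[315.4, 378.6], [316.2, 307.5]]
1.2 [[315.4, 378.6], [316.2, 289.9]]
1.3 [[315.4, 378.6], [316.2, 275.0]]
1.4 [[315.4, 378.6], [316.1, 262.7]]
1.5 [[315.4, 378.6], [316.1, 253.0]]
1.57 [[315.4, 378.6], [316.0, 247.5]]
```

View pics/w11.png

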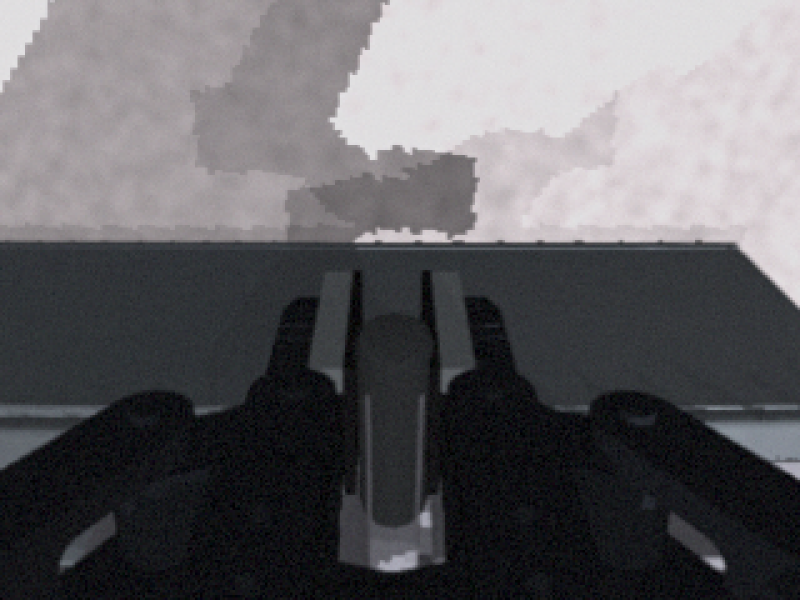

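Call:
send_rows(
  plan=[
    [0,0.2,0.02,0,0.1],
    [0,0.2,0.0,0,0.1],
    [0,0,0,0,0.1],
  ],
)

```text
clock: 18.12
tcp_pos: [0.4864, -0.1182, 0.1441]
orientation: [-1.118, -1.338, 1.333]
contact_force: [-0.2, 8.4, 2.4]
grip_width: 0.011
```

Call:
send_rows(
  plan=[
    [0,0.15,0,0,0.1],
    [0,0,0,0,0.1],
  ],
)

```text
clock: 18.38
tcp_pos: [0.4863, -0.1182, 0.1426]
orientation: [-1.118, -1.338, 1.333]
contact_force: [-0.8, 9.0, 3.6]
grip_width: 0.011
```

```bash
python3 - <<'E'
from h import *
f=r.grab_frame('wrist'); cv2.imwrite('pics/w12.png',cv2.resize(f['image'][140:380,160:480,::-1],None,fx=2.5,fy=2.5,interpolation=3))
o,M=st(); g=safe(o['tcp_pos']);print(g,np.arctan2(-(g[0]+72),g[2]-107))
p=np.load('p.npy')
for a in (1.3,1.4,1.5,1.57):
  C=np.array([-72-70*np.sin(a),21.1,112+70*np.cos(a)]);e=np.array([-np.cos(a),0,-np.sin(a)])*6
  print(a,[proj(f,s2w(p,C+k*e))[0].round(1).tolist() for k in(-1,0,1)])
S=r.grab_frame('scene'); cv2.imwrite('pics/s12.png',cv2.resize(S['image'][150:300,230:410,::-1],None,fx=4,fy=4,interpolation=3))
E
```

```text
t 18.43 tcp [ 0.4863 -0.1182  0.1426] F [-2.2  8.   3.7] w 0.0113
[-126.8872259    20.23746653  106.62412069] 1.577644430863229
1.3 [[316.3, 297.0], [316.2, 284.0], [316.2, 272.0]]
1.4 [[316.2, 281.4], [316.2, 270.8], [316.1, 261.1]]
1.5 [[316.2, 268.5], [316.1, 260.3], [316.1, 252.7]]
1.57 [[316.1, 261.2], [316.1, 254.4], [316.0, 248.2]]
```

View pics/w12.png

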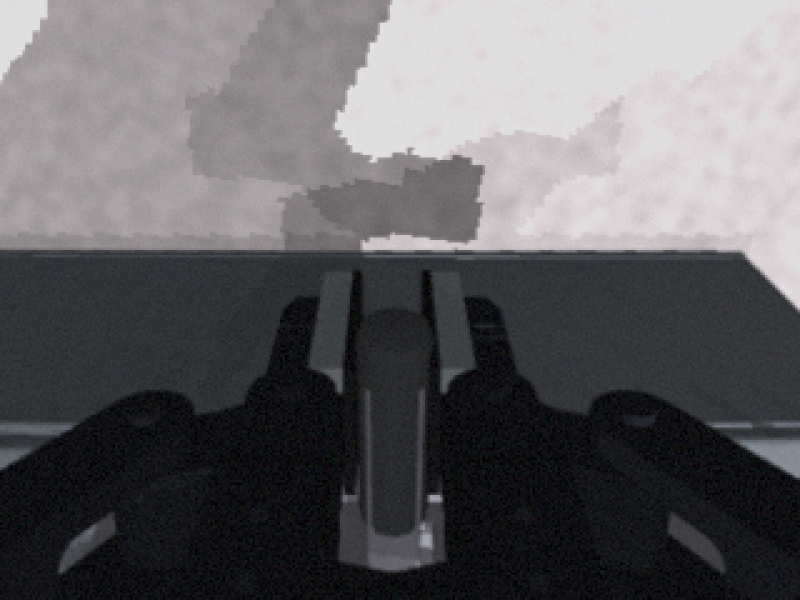

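View pics/s12.png

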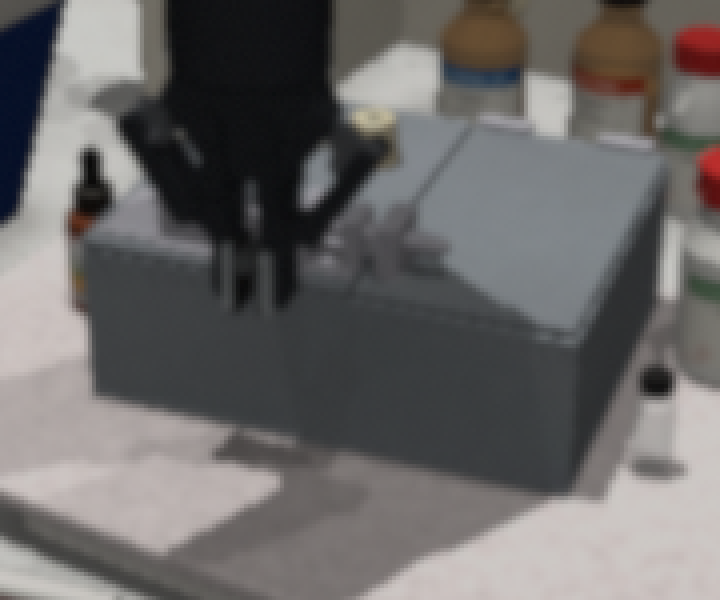

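Call:
send_rows(
  plan=[
    [0,0.2,0,0,0.1],
    [0,0.15,0,0,0.1],
    [0,0,0,0,0.1],
  ],
)

```text
clock: 18.85
tcp_pos: [0.4862, -0.1182, 0.1391]
orientation: [-1.118, -1.337, 1.333]
contact_force: [-2.3, 9.4, 3.5]
grip_width: 0.011
```

Call:
send_rows(
  plan=[
    [0,0.15,-0.02,0,0.1],
    [0,0,0,0,0.1],
  ],
)

```text
clock: 19.1
tcp_pos: [0.4864, -0.1182, 0.1375]
orientation: [-1.118, -1.337, 1.333]
contact_force: [-2.4, 8.5, 3.5]
grip_width: 0.0108
```

```bash
cat > look.py <<'E'
from h import *
import sys
f=r.grab_frame('wrist'); cv2.imwrite('pics/%s.png'%sys.argv[1],cv2.resize(f['image'][140:380,160:480,::-1],None,fx=2.5,fy=2.5,interpolation=3))
o,M=st(); g=safe(o['tcp_pos']);print(g,np.arctan2(-(g[0]+72),g[2]-107))
p=np.load('p.npy')
for a in (1.3,1.4,1.5,1.57):
  C=np.array([-72-70*np.sin(a),21.1,112+70*np.cos(a)]);e=np.array([-np.cos(a),0,-np.sin(a)])*6
  print(a,[((proj(f,s2w(p,C+k*e))[0]-[160,140])*2.5).round(0).tolist() for k in(-1,0,1)])
E
python3 look.py w13
```

```text
t 19.15 tcp [ 0.4864 -0.1182  0.1375] F [-1.6  8.9  4.2] w 0.0108
[-126.85879266   20.27995026  101.52902538] 1.6701959710299072
1.3 [[391.0, 414.0], [391.0, 379.0], [391.0, 347.0]]
1.4 [[391.0, 372.0], [390.0, 344.0], [390.0, 318.0]]
1.5 [[390.0, 338.0], [390.0, 316.0], [390.0, 296.0]]
1.57 [[390.0, 318.0], [390.0, 300.0], [390.0, 283.0]]
```

View pics/w13.png

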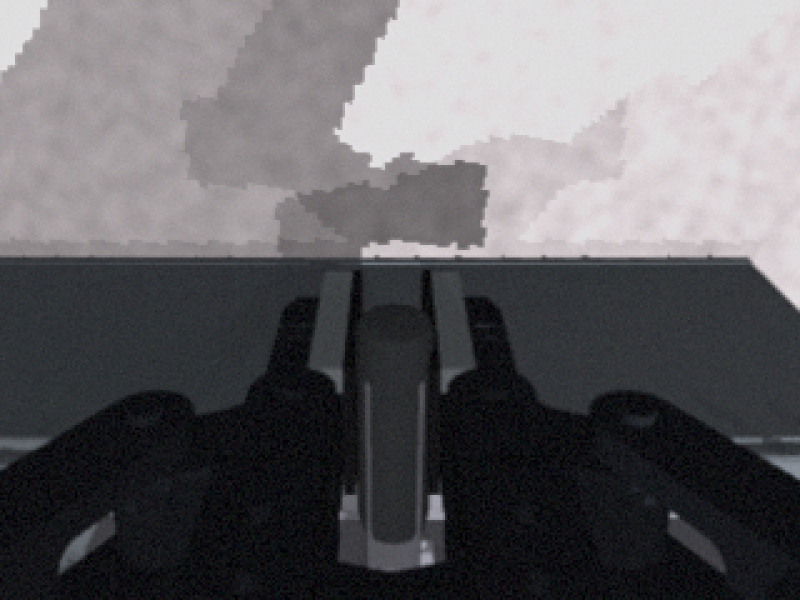

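Call:
send_rows(
  plan=[
    [0,0.15,-0.02,0,0.1],
    [0,0,0,0,0.1],
  ],
)

```text
clock: 19.4
tcp_pos: [0.4864, -0.1182, 0.136]
orientation: [-1.118, -1.337, 1.333]
contact_force: [-2.6, 8.9, 3.3]
grip_width: 0.0111
```

Call:
send_rows(
  plan=[
    [0,0.1,-0.02,0,0.1],
    [0,0,0,0,0.1],
  ],
)

```text
clock: 19.65
tcp_pos: [0.4865, -0.1182, 0.135]
orientation: [-1.117, -1.337, 1.333]
contact_force: [-3.3, 9.1, 4.3]
grip_width: 0.0108
```

Call:
send_rows(
  plan=[
    [0,0.1,-0.02,0,0.1],
    [0,0,0,0,0.1],
  ],
)

```text
clock: 19.9
tcp_pos: [0.4866, -0.1182, 0.1339]
orientation: [-1.117, -1.337, 1.333]
contact_force: [-1.8, 8.4, 3.3]
grip_width: 0.0108
```

```bash
python3 look.py w14
```

```text
t 19.95 tcp [ 0.4866 -0.1182  0.134 ] F [-3.1  8.5  2.4] w 0.0112
[-126.60774495   20.26377972   97.96123628] 1.734830721671836
1.3 [[391.0, 428.0], [391.0, 392.0], [391.0, 358.0]]
1.4 [[391.0, 384.0], [391.0, 355.0], [390.0, 328.0]]
1.5 [[391.0, 349.0], [390.0, 325.0], [390.0, 304.0]]
1.57 [[390.0, 328.0], [390.0, 309.0], [390.0, 291.0]]
```

View pics/w14.png

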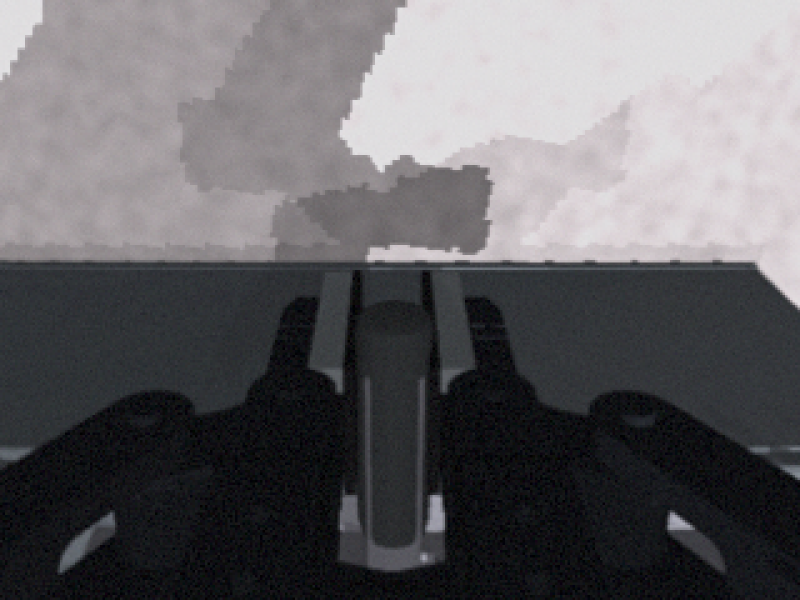

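Call:
send_rows(
  plan=[
    [0,0.1,-0.02,0,0.1],
    [0,0,0,0,0.1],
  ],
)

```text
clock: 20.2
tcp_pos: [0.4868, -0.1181, 0.133]
orientation: [-1.117, -1.337, 1.333]
contact_force: [-2.6, 8.6, 2.8]
grip_width: 0.0115
```

Call:
send_rows(
  plan=[
    [0,0.1,-0.02,0,0.1],
    [0,0,0,0,0.1],
  ],
)

```text
clock: 20.45
tcp_pos: [0.4869, -0.1181, 0.1322]
orientation: [-1.117, -1.337, 1.333]
contact_force: [-4.2, 8.9, 6.0]
grip_width: 0.011
```

Call:
send_rows(
  plan=[
    [0,0.07,0,0,0.1],
    [0,0,0,0,0.1],
  ],
)

```text
clock: 20.7
tcp_pos: [0.487, -0.1181, 0.1319]
orientation: [-1.117, -1.337, 1.333]
contact_force: [-5.0, 10.2, 12.4]
grip_width: 0.0112
```

Call:
send_rows(
  plan=[
    [0.05,-0.06,0,0,0.1],
    [0.05,0,0,0,0.1],
    [0,0,0,0,0.15],
    [0,0,0,0,0.25],
    [0,0,0,0,0.35],
    [0,0,0,0,0.4],
  ],
)

```text
clock: 21.45
tcp_pos: [0.4875, -0.1208, 0.1321]
orientation: [-1.124, -1.334, 1.334]
contact_force: [-0.8, -0.3, 0.1]
grip_width: 0.0335
```

```bash
python3 look.py w15
```

```text
t 21.5 tcp [ 0.4875 -0.1207  0.1321] F [ 0.2  0.3 -0.8] w 0.0341
[-126.1483493    17.62581893   96.0975292 ] 1.7694843133221623
1.3 [[411.0, 435.0], [410.0, 397.0], [409.0, 363.0]]
1.4 [[410.0, 390.0], [409.0, 359.0], [408.0, 332.0]]
1.5 [[409.0, 353.0], [408.0, 329.0], [407.0, 307.0]]
1.57 [[408.0, 332.0], [408.0, 312.0], [407.0, 294.0]]
```

View pics/w15.png

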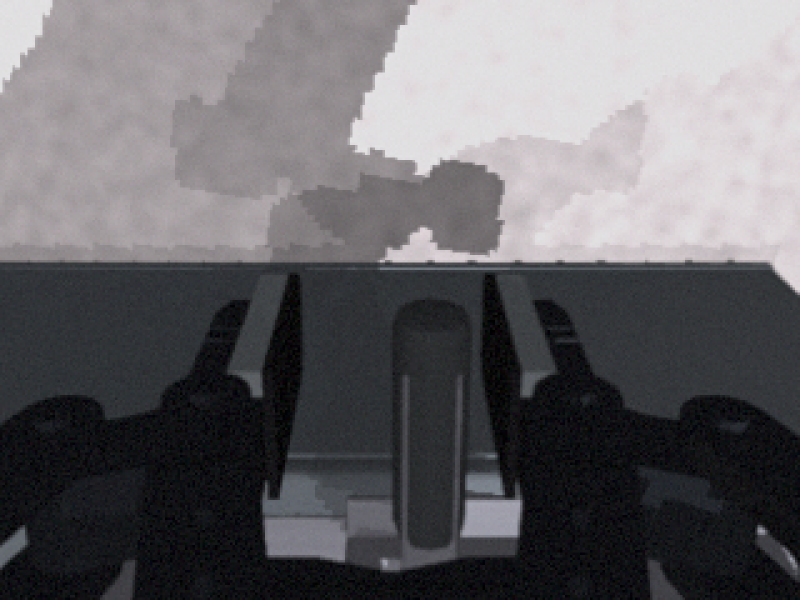

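Call:
send_rows(
  plan=[
    [0.5,0,0,0,0.5],
    [0,-1.5,0,0,0.5],
    [0,-4,0,0,0.5],
    [0,-5,0,0,0.5],
    [0,-3,-3,0,0.5],
    [0,0,-3,0,0.5],
    [0,0,0,0,0.5],
  ],
)

```text
clock: 22.38
tcp_pos: [0.5475, -0.1042, 0.2682]
orientation: [-1.124, -1.337, 1.336]
contact_force: [-0.6, -0.1, -0.5]
grip_width: 0.0426
```

```bash
cat >l2.py <<'E'
from h import *
import sys
st(); p=np.load('p.npy')
f=r.grab_frame('wrist'); 
im=f['image'][100:300,180:460,::-1].copy()
cv2.imwrite('pics/%s.png'%sys.argv[1],cv2.resize(im,None,fx=2.8,fy=2.8,interpolation=3))
y=21.1+1.5
for a in (1.3,1.4,1.5,1.57):
  C=np.array([-72-70*np.sin(a),y,112+70*np.cos(a)]);e=np.array([-np.cos(a),0,-np.sin(a)])*6
  print(a,[((proj(f,s2w(p,C+k*e))[0]-[180,100])*2.8).round(0).tolist() for k in(-1,0,1)])
S=r.grab_frame('scene'); cv2.imwrite('pics/s%s.png'%sys.argv[1],cv2.resize(S['image'][150:300,230:410,::-1],None,fx=4,fy=4,interpolation=3))
for a in (1.3,1.4,1.5,1.57):
  print('scene',a,[((proj(S,s2w(p,(-72-q*np.sin(a),y,112+q*np.cos(a))))[0]-[230,150])*4).round(1).tolist() for q in(15,70)])
E
python3 l2.py w16
```

```text
t 22.38 tcp [ 0.5475 -0.1042  0.2682] F [-0.6 -0.1 -0.5] w 0.0426
1.3 [[374.0, 9.0], [374.0, 1.0], [374.0, -5.0]]
1.4 [[374.0, -1.0], [374.0, -5.0], [374.0, -9.0]]
1.5 [[374.0, -7.0], [374.0, -8.0], [375.0, -10.0]]
1.57 [[374.0, -9.0], [374.0, -9.0], [375.0, -9.0]]
scene 1.3 [[280.1, 222.5], [235.1, 246.0]]
scene 1.4 [[279.9, 225.4], [234.2, 260.4]]
scene 1.5 [[279.8, 228.3], [233.9, 274.2]]
scene 1.57 [[279.8, 230.2], [234.1, 283.5]]
```

View pics/w16.png

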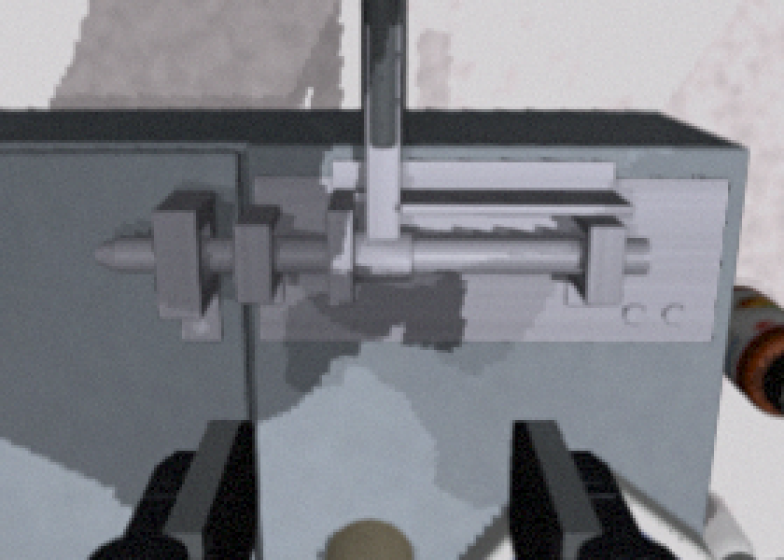

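View pics/sw16.png

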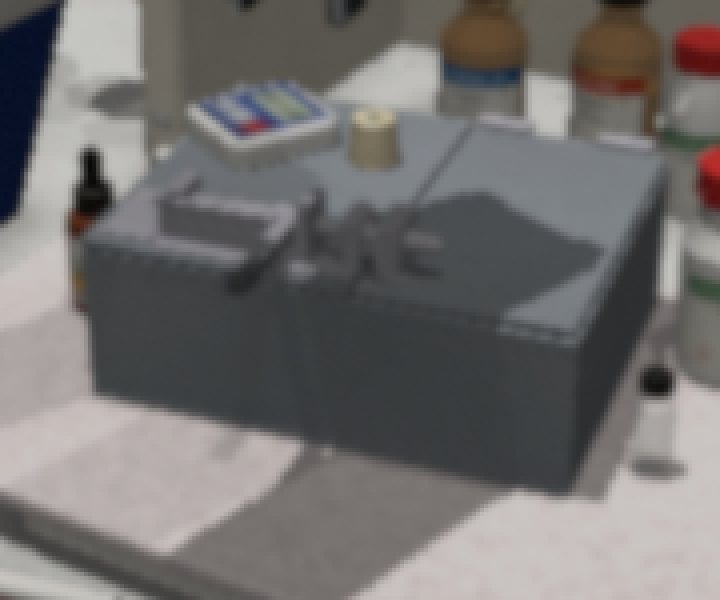

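```bash
python3 - <<'E'
from h import *
f=r.grab_frame('wrist'); cv2.imwrite('pics/w17.png',cv2.resize(f['image'][60:200,240:400,::-1],None,fx=4.2,fy=4.2,interpolation=3))
p=np.load('p.npy')
for a in (1.3,1.4,1.5,1.57):
  print(a,[((proj(f,s2w(p,(-72-q*np.sin(a),22.5,112+q*np.cos(a))))[0]-[240,60])*4.2).round(0).tolist() for q in(30,70)])
S=r.grab_frame('scene'); cv2.imwrite('pics/s17.png',cv2.resize(S['image'][185:240,265:345,::-1],None,fx=9,fy=9,interpolation=3))
for a in (1.3,1.4,1.5,1.57):
  print('scene',a,[((proj(S,s2w(p,(-72-q*np.sin(a),22.5,112+q*np.cos(a))))[0]-[265,185])*9).round(0).tolist() for q in(30,70)])
E
```

```text
1.3 [[312.0, 420.0], [311.0, 189.0]]
1.4 [[312.0, 414.0], [312.0, 179.0]]
1.5 [[312.0, 409.0], [312.0, 174.0]]
1.57 [[312.0, 407.0], [312.0, 173.0]]
scene 1.3 [[289.0, 200.0], [214.0, 239.0]]
scene 1.4 [[288.0, 213.0], [212.0, 271.0]]
scene 1.5 [[288.0, 226.0], [212.0, 302.0]]
scene 1.57 [[288.0, 235.0], [212.0, 323.0]]
```

View pics/w17.png

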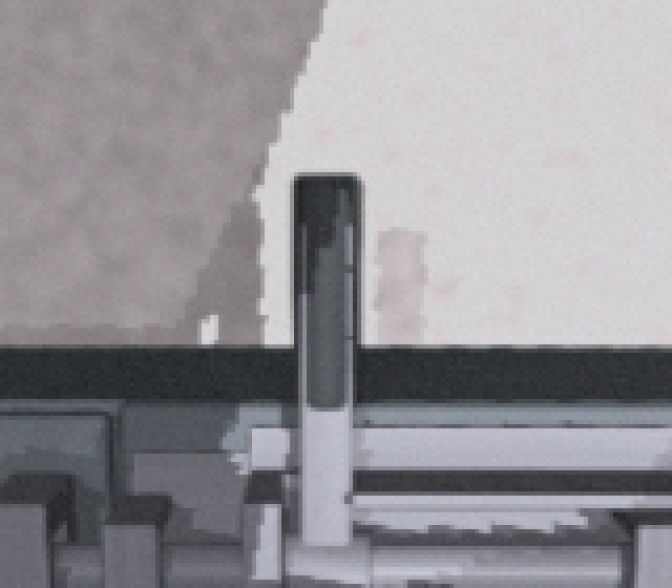

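View pics/s17.png

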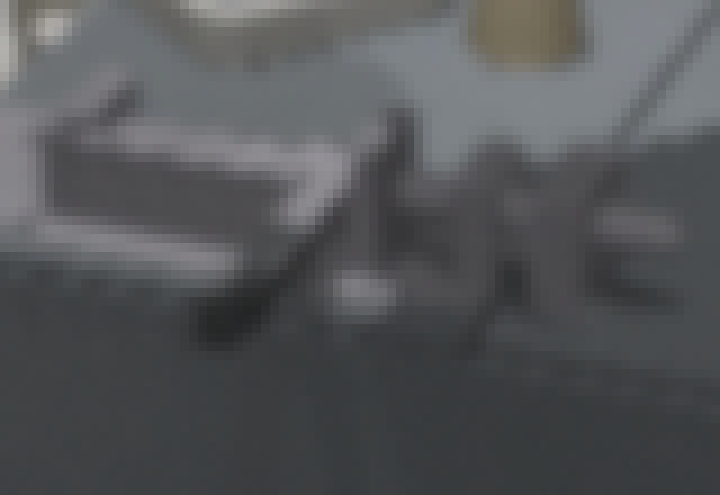

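The w17 and s17 pictures show the handle tip at (325,175) and (218,322), which matches about 1.57 rad. The rod is through the keeper and the tool is clear.

```bash
python3 -c "
from bench import r
print(r.hand_in()); print(r.get_obs()['contact_force'])"
```

```text
the job is handed in; nothing more can be done
None
the job is handed in; nothing more can be done
```

The safe is locked and the job is handed in at about 22.5 s of the 61 s allowed; the hand-in reported no verdict.

- **Lid:** I pressed it shut with the closed fingertips until it stopped moving and the force reached about 21 N.
- **Bolt:** I gripped the handle and slid the bolt through the keeper until I felt the stop at about 46 mm of travel. While I held it there, the wrist read 8–10 N sideways. About 5 N of that should be the spring, leaving an estimated 3–5 N on the stop.
- **Handle:** I turned it down into the notch until I felt the end of travel, at about 12 N vertical at the grip, then released it and withdrew upwards.

**Last checks:** The wrist and scene pictures show the lid shut and the rod through the keeper. The handle is level in the notch, with its tip where about 1.5 to 1.57 rad predicts. The tool is clear with no contact force. The neighbouring things in view (timer, stopper, dropper bottle, capped vial and jar) look unmoved; I did not measure any of them or check the rest again.

**Disagreements:**
- **Handle angle:** During the turn, the angle worked out from the gripper position ran up to 0.2 rad ahead of the angle in the pictures. I finished by feel and by the pictures.
- **Safe position:** One of the safe's front corners was about 5 pixels off in the position fit.

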